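Touch-dry test on a painted stone

ROBOT

A 6-joint arm with a two-finger parallel gripper is mounted at the origin on the work surface. World frame = base frame: x ahead of the robot, y to its left, z up, the work surface at z = 0. Lengths are in m, angles in rad, forces in N, time in s.
With the tool pointing down it reaches from about 0.275 to 0.75 m from the base axis. Payload 10.2 kg.
Tool frame: the origin (TCP) lies at the very end of the fingers, on their centre line; the grasp point (between the pads) lies behind it (arm.grip_depth is the z of the grasp point in the tool frame, in m); z points along the fingers, y is the line along which they close (so a half turn about z gives the same grasp; the last joint's range is limited). The gripper opens to 85 mm and grips with 20 to 120 N. Pads are 22 mm wide; open, the fingers measure 114 mm over their backs; the gripper's body (76 mm by 85 mm) begins 54 mm behind the grasp point. The pads swing forward as they close: fully open they stand 13 mm farther back than shut.
Start: joints at [-1.381, 0.313, 1.498, -0, 1.331, -0.223], TCP at [0.211, -0.481, 0.231] pointing down, gripper open.
Joint ranges: [-2.94, 2.94], [-0.97, 2.17], [0.19, 2.56], [-1.23, 4.37], [0.02, 3.11], [-2.88, 2.88]. Speed limits (rad/s): [2.39, 2.39, 3.01, 3.14, 3.14, 3.14].

INTERFACE

Orientations are given as a unit quaternion [w, x, y, z].
In Python, from plant import arm, optics, finder gives the robot as it stands.
- The arm moves only by the shell command python3 -m jog 'ROWS' [OPENING] [FORCE]. ROWS is JSON, a list of rows, each an object with "offset": the shift along the tool's x, y, z in m, a list of three; "turn": the turn about the tool's z in degrees. A call has 1 to 12 rows; each row is the pose to reach, as a shift and turn from the pose commanded when the call began, along the tool's axes at that moment; what a row does not reach only later rows make up. A row lasts 1/12 s, in which the tool goes at most 41.7 mm and 7.16 degrees, less where a joint would pass 70% of its speed; a pose out of reach is approached as far as the arm can. A call with a gripper value outside its range is refused whole. OPENING is the gripper's target within -1 to 1 (shut at 1, half-way at 0, fully open at -1), set as the call begins (- or left out, the last holds). The fingers move at their own pace and stop on an object; FORCE is the grip in N (left out, the last holds). Time passes only in rows, so rows that repeat a pose let the fingers close. It gives the time, the measured TCP pose, the force, the opening and the grip force at its end, in the units of the state.
- arm.observe(): the state, without advancing time (a new reading comes with each control period).
- optics.camera(name): name is "scene" or "top" or "wrist"; returns the picture (420x560x3 uint8, red, green, blue); there is no depth.
- optics.camera_model(name): a dict with "mtx" (3x3 intrinsics, pixels), "cam_to_world" (4x4, takes a point from camera to world coordinates). Camera axes: x right, y up, looking along -z (the intrinsics and any distortion apply to the point x, -y, -z); pixel columns grow to the right and rows downward; lengths in m; the calibration is good to about 2 mm. A picture is of the moment at which its call begins: read the wrist's pose just before it. camera_model takes no time and is no camera call; for the wrist camera it gives the pose at the moment of the call.
- arm.finish_job(): hands the job in; it is judged then, once.
Trained networks look in the newest picture that a camera, given by its name, has taken for a name from the list of things; names that differ only in an ending like _2 or _b are one class to them, and where a whole thing is asked for, a point or a joint stands for the part that bears it (a point fixed in the world has none). Each returns a list of dicts, best first, with "p" (0 to 1); they miss things now and then, are a little off and sometimes report something else, mostly with a low value. They report only what shows in the picture. A call takes as long as a camera call. They do not tell look-alikes from the thing itself.
- finder.trace(thing, camera): "mask" (420x560 bool, what is visible of it).
- finder.mark_of(thing, camera): "xyz" ([x, y, z] in m, in world coordinates, good to about 4 mm: a listed point, or the origin of a listed thing).
The state is a dict: "clock": time; "qpos": joint angles; "qvel": joint speeds; "joint_efforts": joint torques, N m; "ee_pos": TCP position; "tcp_rot": TCP orientation; "force": force on the tool from outside, world axes, zero at the start; "moment": the same for the moment, N m; "width": opening from 0.0 (shut) to 1.0 (fully open); "grip_force": force on a finger pad.
Only numpy, scipy, OpenCV 4.12 (cv2) and the standard library are available. Lean on these libraries where they do the work, as an engineer would, in place of code of your own. Each camera call takes 0.05 s, during which the arm holds its last target. There are 200 camera calls.

TASK

Test whether the varnish on the largest stone on the drying board is dry: rest your fingertips lightly on the middle of its top for about a second, without shifting or picking it up, and come away. Then press the larger of the timer's two buttons all the way in, let it come back up, and move clear. The other stones and the egg on the board are still wet and must not be touched, the small button must not be pressed, and nothing else on the table should be moved.

Things in the scene. Friction and masses are not known exactly. Their poses are not given: they have to be found in the camera images.
- stone_large: the largest of the three painted grey pebbles on the drying board: oval, 102 x 74 mm (long along its x axis), 34 mm high, hard, about 0.2 to 0.4 kg, loose; nearly flat on top within about 15 mm of the middle, a ring of six small white dots there. Origin at the centre of its underside
- stone_large_top (a point): middle of the top of the large stone, on its surface; touch here, from above (fingertips within 30 mm sideways)
- stone_small: smaller oval painted grey pebble, 66 x 50 mm, 24 mm high, loose, wet: do not touch. Origin at the centre of its underside
- stone_round: small round painted grey pebble, 52 mm across, 21 mm high, loose, wet: do not touch. Origin at the centre of its underside
- egg: brown painted egg standing in a small wooden egg cup (one piece), 46 mm across, 68 mm high, loose, wet: do not touch. Origin at the centre of its underside
- board: fixed plywood drying board, 240 mm along x, 300 mm along y, top at 10 mm, rim 14 mm high; the stones and the egg stand on it, their centres at least about 105 mm apart. Origin at the centre of its underside
- timer: fixed white timer lying flat, 90 mm along x, 120 mm along y, 24 mm high, dark display on its +x half, two round grey push buttons on top in its -x half, 62 mm apart along y: the large one on the -y side, the small one on the +y side. Origin at the centre of its underside
- button_large (a joint): travel of the large push button (34 mm across): its top 46 mm above the table when up, in a 50 mm wide collar 10 mm lower; 0 = up, 0.006 m = all the way in; spring, about 5 N fully in; comes back by itself
- button_large_top (a point): centre of the top face of the large button; moves with it; pressed straight down
- button_small (a joint): travel of the small push button (18 mm across): 0 = up, 0.005 m = all the way in; must not be pressed
- button_small_top (a point): centre of the top face of the small button, 46 mm above the table when up
- pen_cup: white cup of markers, 74 mm across, about 135 mm high over the markers, loose; stands on the other side of the board from the timer. Origin at the centre of its underside
- paint_jar: closed jar, 52 mm across, 62 mm high, loose, on the table beside the board, left or right. Origin at the centre of its underside
- pebble_plain: small unpainted pebble on the table beside the board, on the other side from the jar, 53 x 44 mm, 20 mm high, loose. Origin at the centre of its underside
Things that resemble listed ones, but are neither listed nor needed, are in the scene too. What is shaped like the stone_large but green or yellow is not meant.

How it is judged:
On the way, in this order (a step that is already met when the one before it is completed fails the run):
1. the fingertips rest lightly on the middle of the large stone's top (contact force between the fingers and stone_large between 0.3 and 15 N and horizontal distance between the grasp point and stone_large_top below 0.03 m and z of the grasp point in the frame of stone_large_top above 0 m), for 0.4 s.
2. the fingers have come away from the stone (contact force between the fingers and stone_large below 0.05 N and distance between the grasp point and stone_large_top above 0.05 m), for 0.1 s.
3. the large button is pressed in with the fingers (value of joint button_large above 0.0045 m and contact force between the fingers and timer above 0.5 N), for 0.05 s.
At the end, for the whole second after the job is handed in: both buttons are up again, the large stone lies at rest within 10 mm of where it was, the wet pieces within 8 mm and the other loose things within 20 mm of where they were (distance of stone_large from where it was at the start of the episode below 0.01 m and linear speed of stone_large below 0.01 m/s and angle between stone_large's own z axis and vertical below 0.1 rad and value of joint each of button_large, button_small below 0.001 m and distance of each of stone_small, stone_round, egg from where it was at the start of the episode below 0.008 m and distance of each of pen_cup, paint_jar, pebble_plain from where it was at the start of the episode below 0.02 m); the robot touches nothing.
It fails at once if the large stone is pressed with more than 40 N (contact force between any of the arm, the fingers and stone_large above 40 N).
It fails at once if the large stone is shifted by more than 15 mm or lifted (distance of stone_large from where it was at the start of the episode above 0.015 m).
It fails at once if a wet piece (other stones, egg) is touched by the robot or moved by more than 8 mm (contact force between any of the arm, the fingers and stone_small above 0.5 N or contact force between any of the arm, the fingers and stone_round above 0.5 N or contact force between any of the arm, the fingers and egg above 0.5 N or distance of any of stone_small, stone_round, egg from where it was at the start of the episode above 0.008 m).
It fails at once if the small button is pressed more than half-way (value of joint button_small above 0.0025 m).
It fails at once if another loose thing is moved by more than 20 mm (distance of any of pen_cup, paint_jar, pebble_plain from where it was at the start of the episode above 0.02 m).
It also fails if it takes over 45 s, if anything falls off the work surface, if the arm or the gripper's body presses on something with over 40 N, if the wrist force passes 120 N, or if a joint passes its speed limit or range.

## Working session

There is one attempt and no reset: what is moved stays moved. The work goes in short steps, Python scripts to look and compute and a shell command to move; the robot and the scene stay as the last step left them, time stands still between calls to the robot, and variables do not carry over. Pictures are saved under pics/ and viewed, at most 10 in all, crops included, and the job is handed in when it is done.

```bash
mkdir -p pics
python3 - <<'E'
from plant import arm,optics,finder
import cv2
s=arm.observe();print({k:s[k] for k in('clock','ee_pos','tcp_rot','force','width')},arm.grip_depth)
for c in("top","scene"):
    cv2.imwrite(f"pics/{c}1.png",optics.camera(c)[:,:,::-1])
for t in("stone_large","stone_large_top","button_large_top","button_small_top","egg","stone_small","stone_round","timer","pen_cup","paint_jar"):
    for c in (("top","scene") if "large" in t else ("top",)):
        print(t,c,[(round(float(d["p"]),2),[round(float(v),3) for v in d["xyz"]]) for d in finder.mark_of(t,c)[:3]])
E
```

```text
{'clock': 0.0, 'ee_pos': array([ 0.21056197, -0.48063409,  0.23073619]), 'tcp_rot': array([-6.46358746e-04,  9.78775802e-01,  2.04932945e-01,  1.52441209e-05]), 'force': array([ 0.45639634, -0.53303312, -0.48194368]), 'width': 1.0042347470206368} -0.0187
stone_large top [(0.91, [0.687, 0.403, 0.001]), (0.87, [0.345, 0.08, -0.002]), (0.86, [0.338, -0.114, -0.004])]
stone_large scene [(0.98, [0.685, 0.4, -0.0]), (0.82, [0.346, 0.083, -0.004]), (0.8, [0.342, -0.112, 0.001])]
stone_large_top top [(0.88, [0.338, -0.114, 0.028]), (0.85, [0.605, 0.048, 0.045]), (0.71, [0.685, 0.405, 0.033])]
stone_large_top scene [(0.92, [0.61, 0.056, 0.04]), (0.74, [0.688, 0.406, 0.037]), (0.71, [0.345, -0.113, 0.033])]
button_large_top top [(0.41, [0.484, -0.333, 0.048])]
button_large_top scene [(0.63, [0.485, -0.33, 0.046]), (0.27, [0.601, -0.099, 0.01])]
button_small_top top [(0.45, [0.474, -0.269, 0.045])]
egg top []
stone_small top [(0.7, [0.605, -0.097, 0.01])]
stone_round top [(0.71, [0.488, -0.098, 0.012])]
timer top [(0.94, [0.497, -0.299, -0.002])]
pen_cup top [(0.58, [0.499, 0.316, 0.001])]
paint_jar top [(0.7, [0.659, 0.265, 0.001])]
```

View pics/top1.png

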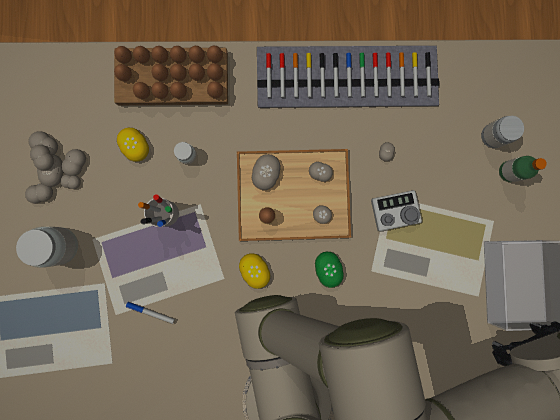

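View pics/scene1.png

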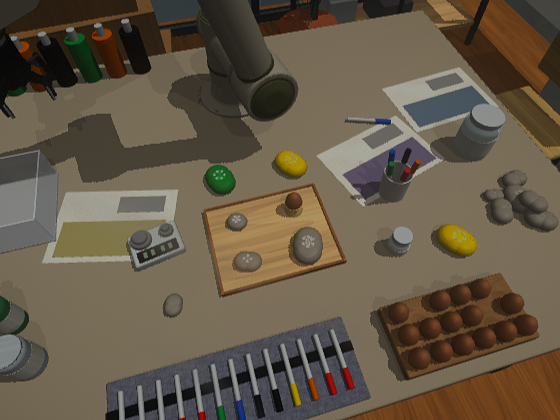

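The top view shows the grey large stone at about (266,171) on the board and the egg at (267,215). The timer's large button is at (410,214) and the small one at (387,219). The yellow and green look-alikes are off the board. The scene view agrees, with the stone at (308,243) and the large button at (141,238). Next I'll check both targets by my own projection and work out the tool-frame shifts.

```bash
cat > h.py <<'E'
import numpy as np
from plant import arm,optics,finder
from scipy.spatial.transform import Rotation as Ro
def rot():
    q=arm.observe()["tcp_rot"]; return Ro.from_quat([q[1],q[2],q[3],q[0]]).as_matrix()
def ray(c,u,v,z):
    m=optics.camera_model(c);T=np.array(m["cam_to_world"]);d=np.linalg.inv(m["mtx"])@[u,v,1];d=T[:3,:3]@(d*[1,-1,-1])
    o=T[:3,3];return o+d*(z-o[2])/d[2]
def delta(p):
    s=arm.observe();return rot().T@(np.array(p)-s["ee_pos"])
E
python3 - <<'E'
from h import *
import cv2
print(optics.camera_model("top").keys())
for c,(us,vs),(ub,vb) in(("top",(266,171),(410,214)),("scene",(308,243),(141,238))):
    im=optics.camera(c).astype(int)
    sub=np.zeros((420,560),bool);sub[vs-18:vs+18,us-18:us+18]=1
    w=sub&(im.min(2)>175);y,x=np.nonzero(w)
    print(c,"dots",len(x),ray(c,x.mean(),y.mean(),.043).round(3), np.ptp(x),np.ptp(y))
    print("btn pix",ray(c,ub,vb,.046).round(3), "egg",[ (round(d["p"],2),d["xyz"]) for d in finder.mark_of("egg",c)[:3]])
print("stone+120mm",delta([.607,.052,.15]).round(3),"btn",delta([.484,-.331,.046]).round(3),rot().round(3))
E
```

```text
dict_keys(['mtx', 'cam_to_world'])<stdin>:8: RuntimeWarning: Mean of empty slice.
  ret = ret.dtype.type(ret / rcount)
Traceback (most recent call last):
ValueError: zero-size array to reduction operation maximum which has no identity
```

Run:
```python
from h import *
for c,(us,vs),(ub,vb) in(("top",(266,171),(410,214)),("scene",(308,243),(141,238))):
    im=optics.camera(c).astype(int).min(2)
    sub=im[vs-12:vs+13,us-12:us+13]
    t=np.median(sub)+25;y,x=np.nonzero(sub>t);x=x+us-12;y=y+vs-12
    print(c,"dots",sub.max(),t,len(x),ray(c,x.mean(),y.mean(),.043).round(3), x.std(),y.std())
    print("btn pix",ray(c,ub,vb,.046).round(3), "egg",[ (round(d["p"],2),d["xyz"]) for d in finder.mark_of("egg",c)[:3]])
print("stone above",delta([.607,.052,.15]).round(3),"btn",delta([.484,-.331,.046]).round(3),rot().round(3))
```

```text
top dots 167 124.0 70 [0.606 0.051 0.043] 3.2042382647273375 3.044868550495394
btn pix [ 0.485 -0.327  0.046] egg [(0.33, [0.5395, -0.0196, 0.0038])]
scene dots 153 111.0 69 [0.607 0.049 0.043] 3.228730507975495 3.2770292026277437
btn pix [ 0.493 -0.326  0.046] egg [(0.8, [0.4855, 0.0428, 0.0098])]
stone above [ 0.577 -0.329  0.081] btn [ 0.311 -0.028  0.185] [[ 0.916  0.401 -0.   ]
 [ 0.401 -0.916  0.   ]
 [-0.    -0.    -1.   ]]
```

```bash
python3 -m jog '[{"offset":[0.01,-0.006,0],"turn":0},{"offset":[0.035,-0.02,0],"turn":0},{"offset":[0.065,-0.037,0],"turn":0},{"offset":[0.095,-0.054,0],"turn":0},{"offset":[0.125,-0.071,0],"turn":0},{"offset":[0.155,-0.088,0],"turn":0},{"offset":[0.185,-0.105,0],"turn":0},{"offset":[0.215,-0.122,0],"turn":0},{"offset":[0.245,-0.14,0],"turn":0},{"offset":[0.27,-0.154,0],"turn":0},{"offset":[0.285,-0.163,0],"turn":0},{"offset":[0.288,-0.165,0],"turn":0}]' 1 20
python3 -m jog '[{"offset":[0.01,-0.006,0],"turn":0},{"offset":[0.035,-0.02,0],"turn":0},{"offset":[0.065,-0.037,0],"turn":0},{"offset":[0.095,-0.054,0],"turn":0},{"offset":[0.125,-0.071,0],"turn":0},{"offset":[0.155,-0.088,0],"turn":0},{"offset":[0.185,-0.105,0],"turn":0},{"offset":[0.215,-0.122,0],"turn":0},{"offset":[0.245,-0.14,0],"turn":0},{"offset":[0.27,-0.154,0],"turn":0},{"offset":[0.285,-0.162,0],"turn":0},{"offset":[0.288,-0.164,0],"turn":0}]'
python3 - <<'E'
from h import *
import cv2
print(delta([.606,.051,.15]).round(4),arm.observe()["clock"])
im=optics.camera("wrist");cv2.imwrite("pics/w1.png",im[:,:,::-1])
print(finder.mark_of("stone_large_top","wrist")[:2],finder.mark_of("egg","wrist")[:2],arm.observe()["force"])
E
```

```text
clock: 2.0
ee_pos: [0.4093, -0.2114, 0.2314]
tcp_rot: [-0.0, 0.978, 0.207, 0.0]
force: [-0.5, -0.2, 0.3]
width: -0.001
grip_force: 0.0
clock: 3.0
ee_pos: [0.6069, 0.0534, 0.2307]
tcp_rot: [-0.0, 0.979, 0.206, -0.0]
force: [0.2, -0.1, 0.1]
width: -0.002
grip_force: 0.0
[-0.0018  0.0019  0.0807] 3.0
[{'xyz': [0.6036, 0.0496, 0.0376], 'p': 0.92}, {'xyz': [0.3378, 0.0854, 0.0316], 'p': 0.54}] [{'xyz': [0.4913, 0.0489, 0.0085], 'p': 0.74}] [-0.14018383 -0.12026331 -0.23388595]
```

View pics/w1.png

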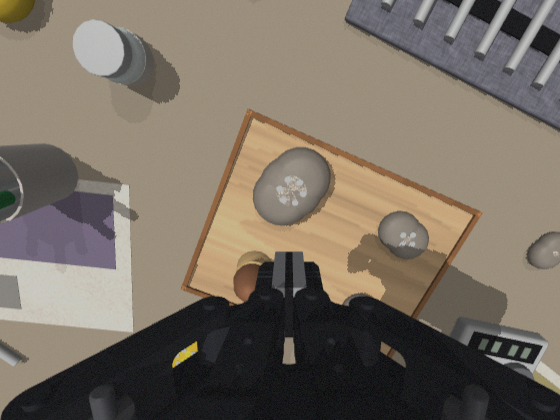

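The wrist view shows the ring of dots at (291,190), in line with the fingers. The egg at about (255,275) is clear to one side.

```bash
python3 -m jog '[{"offset":[-0.002,0.003,0.01],"turn":0},{"offset":[-0.002,0.003,0.03],"turn":0},{"offset":[-0.002,0.003,0.055],"turn":0},{"offset":[-0.002,0.003,0.08],"turn":0},{"offset":[-0.002,0.003,0.105],"turn":0},{"offset":[-0.002,0.003,0.125],"turn":0},{"offset":[-0.002,0.003,0.145],"turn":0},{"offset":[-0.002,0.003,0.158],"turn":0},{"offset":[-0.002,0.003,0.167],"turn":0},{"offset":[-0.002,0.003,0.172],"turn":0},{"offset":[-0.002,0.003,0.174],"turn":0},{"offset":[-0.002,0.003,0.174],"turn":0}]'
python3 -m jog '[{"offset":[0,0,0.001],"turn":0},{"offset":[0,0,0.002],"turn":0},{"offset":[0,0,0.003],"turn":0},{"offset":[0,0,0.004],"turn":0},{"offset":[0,0,0.005],"turn":0},{"offset":[0,0,0.006],"turn":0},{"offset":[0,0,0.007],"turn":0},{"offset":[0,0,0.008],"turn":0},{"offset":[0,0,0.009],"turn":0},{"offset":[0,0,0.009],"turn":0}]'
```

```text
clock: 4.15
ee_pos: [0.6056, 0.0476, 0.0575]
tcp_rot: [0.0, 0.979, 0.205, 0.0]
force: [-0.1, -0.1, 0.4]
width: -0.001
grip_force: 0.0
clock: 4.98
ee_pos: [0.6055, 0.048, 0.0481]
tcp_rot: [-0.0, 0.979, 0.205, -0.0]
force: [-0.6, 0.2, -0.2]
width: -0.003
grip_force: 0.0
```

Now 0.5 mm steps near the surface, a few per call.

```bash
python3 -m jog '[{"offset":[0,0,0.0005],"turn":0},{"offset":[0,0,0.001],"turn":0},{"offset":[0,0,0.0015],"turn":0},{"offset":[0,0,0.002],"turn":0},{"offset":[0,0,0.0025],"turn":0},{"offset":[0,0,0.0025],"turn":0}]'
```

```text
clock: 5.48
ee_pos: [0.6056, 0.048, 0.0457]
tcp_rot: [-0.0, 0.979, 0.205, -0.0]
force: [-0.4, -0.9, 0.7]
width: -0.001
grip_force: 0.0
```

```bash
python3 -m jog '[{"offset":[0,0,0.0005],"turn":0},{"offset":[0,0,0.001],"turn":0},{"offset":[0,0,0.001],"turn":0},{"offset":[0,0,0.001],"turn":0}]'
```

```text
clock: 5.82
ee_pos: [0.6056, 0.048, 0.0448]
tcp_rot: [-0.0, 0.979, 0.205, -0.0]
force: [-0.5, 0.3, -0.1]
width: -0.005
grip_force: 0.0
```

```bash
python3 -m jog '[{"offset":[0,0,0.0005],"turn":0},{"offset":[0,0,0.001],"turn":0},{"offset":[0,0,0.001],"turn":0}]'
```

```text
clock: 6.07
ee_pos: [0.6057, 0.048, 0.0441]
tcp_rot: [0.0, 0.979, 0.205, 0.0]
force: [-0.7, -1.0, 3.0]
width: -0.001
grip_force: 1.7
```

```bash
python3 -m jog '[{"offset":[0,0,0.0003],"turn":0},{"offset":[0,0,0.0003],"turn":0},{"offset":[0,0,0.0003],"turn":0}]'
```

```text
clock: 6.32
ee_pos: [0.6057, 0.048, 0.0441]
tcp_rot: [0.0, 0.979, 0.205, 0.0]
force: [-2.6, -0.2, 6.2]
width: -0.003
grip_force: 3.1
```

6 N is within the band, so I'll hold about 0.9 s and then lift away.

```bash
python3 -m jog '[{"offset":[0,0,0],"turn":0},{"offset":[0,0,0],"turn":0},{"offset":[0,0,0],"turn":0},{"offset":[0,0,0],"turn":0},{"offset":[0,0,0],"turn":0},{"offset":[0,0,0],"turn":0},{"offset":[0,0,0],"turn":0},{"offset":[0,0,0],"turn":0},{"offset":[0,0,0],"turn":0},{"offset":[0,0,0],"turn":0},{"offset":[0,0,0],"turn":0}]'
python3 -m jog '[{"offset":[0,0,-0.002],"turn":0},{"offset":[0,0,-0.008],"turn":0},{"offset":[0,0,-0.02],"turn":0},{"offset":[0,0,-0.04],"turn":0},{"offset":[0,0,-0.06],"turn":0},{"offset":[0,0,-0.08],"turn":0},{"offset":[0,0,-0.1],"turn":0},{"offset":[0,0,-0.115],"turn":0},{"offset":[0,0,-0.12],"turn":0},{"offset":[0,0,-0.12],"turn":0},{"offset":[0,0,-0.12],"turn":0}]'
python3 - <<'E'
from h import *
import cv2
print(delta([.484,-.331,.046]).round(4),ray("top",266,171,.043).round(3))
for c in("top","scene"):
    cv2.imwrite(f"pics/{c}2.png",optics.camera(c)[:,:,::-1])
    for t in("stone_large","button_large_top","button_small_top"):print(t,[(d["p"],d["xyz"]) for d in finder.mark_of(t,c)[:3]])
E
```

```text
clock: 7.23
ee_pos: [0.6057, 0.048, 0.0441]
tcp_rot: [0.0, 0.979, 0.205, 0.0]
force: [-1.7, -0.4, 6.2]
width: 0.001
grip_force: 3.1
clock: 8.15
ee_pos: [0.6054, 0.048, 0.1631]
tcp_rot: [-0.0, 0.979, 0.205, -0.0]
force: [-0.1, -0.8, -0.4]
width: 0.0
grip_force: 0.0
[-0.2631  0.2985  0.1172] [0.604 0.049 0.043]
stone_large [(0.93, [0.3374, -0.1156, -0.0003]), (0.68, [0.6863, 0.4042, 0.0024]), (0.52, [0.6076, 0.053, 0.013])]
button_large_top [(0.65, [0.4828, -0.3296, 0.0477])]
button_small_top [(0.62, [0.4841, -0.333, 0.0448]), (0.47, [0.4721, -0.2686, 0.0461])]
stone_large [(0.85, [0.3433, 0.083, -0.003]), (0.81, [0.3374, -0.1139, -0.0001]), (0.75, [0.6057, 0.0539, 0.0126])]
button_large_top [(0.42, [0.4835, -0.3305, 0.046])]
button_small_top [(0.42, [0.4738, -0.2715, 0.0481])]
```

```bash
python3 -m jog '[{"offset":[-0.005,0.006,0],"turn":0},{"offset":[-0.02,0.023,0],"turn":0},{"offset":[-0.04,0.045,0],"turn":0},{"offset":[-0.06,0.068,0],"turn":0},{"offset":[-0.08,0.091,0],"turn":0},{"offset":[-0.1,0.113,0],"turn":0},{"offset":[-0.12,0.136,0],"turn":0},{"offset":[-0.14,0.159,0],"turn":0},{"offset":[-0.16,0.182,0],"turn":0},{"offset":[-0.18,0.204,0],"turn":0},{"offset":[-0.2,0.227,0],"turn":0},{"offset":[-0.22,0.25,0],"turn":0}]'
python3 -m jog '[{"offset":[-0.02,0.023,0],"turn":0},{"offset":[-0.035,0.04,0],"turn":0},{"offset":[-0.043,0.0485,0],"turn":0},{"offset":[-0.043,0.0485,0],"turn":0},{"offset":[-0.043,0.0485,0],"turn":0}]'
python3 - <<'E'
from h import *
import cv2
print(delta([.484,-.331,.046]).round(4))
im=optics.camera("wrist");cv2.imwrite("pics/w2.png",im[:,:,::-1])
for t in("button_large_top","button_small_top"):print(t,[(d["p"],d["xyz"]) for d in finder.mark_of(t,"wrist")[:3]])
E
```

```text
clock: 9.55
ee_pos: [0.5033, -0.271, 0.1636]
tcp_rot: [0.0, 0.979, 0.205, -0.0]
force: [0.9, 0.1, -0.3]
width: 0.0
grip_force: 0.0
clock: 9.97
ee_pos: [0.4844, -0.3306, 0.1634]
tcp_rot: [-0.0, 0.979, 0.205, 0.0]
force: [-0.2, 0.4, 0.8]
width: 0.004
grip_force: 0.0
[-0.0005  0.0003  0.1174]
button_large_top [(0.7, [0.4859, -0.3311, 0.0456])]
button_small_top [(0.87, [0.4746, -0.2682, 0.0447])]
```

View pics/w2.png

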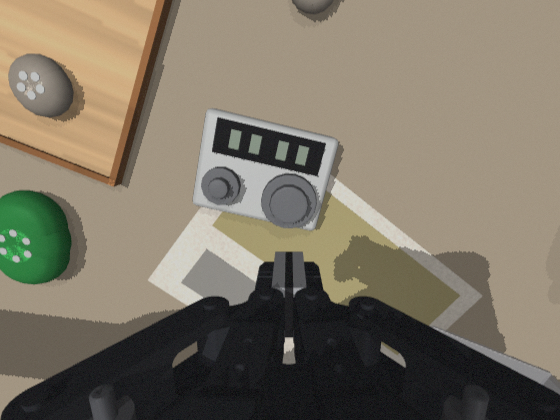

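The large button is at (290,200), in line with the fingers, and the small one at (220,186) is clear to the side. I'll go down.

```bash
python3 -m jog '[{"offset":[0,0,0.01],"turn":0},{"offset":[0,0,0.03],"turn":0},{"offset":[0,0,0.05],"turn":0},{"offset":[0,0,0.07],"turn":0},{"offset":[0,0,0.09],"turn":0},{"offset":[0,0,0.102],"turn":0},{"offset":[0,0,0.108],"turn":0},{"offset":[0,0,0.111],"turn":0},{"offset":[0,0,0.111],"turn":0}]'
python3 -m jog '[{"offset":[0,0,0.001],"turn":0},{"offset":[0,0,0.002],"turn":0},{"offset":[0,0,0.003],"turn":0},{"offset":[0,0,0.004],"turn":0},{"offset":[0,0,0.005],"turn":0},{"offset":[0,0,0.006],"turn":0},{"offset":[0,0,0.007],"turn":0},{"offset":[0,0,0.008],"turn":0},{"offset":[0,0,0.009],"turn":0},{"offset":[0,0,0.01],"turn":0},{"offset":[0,0,0.01],"turn":0}]'
```

```text
clock: 10.87
ee_pos: [0.4846, -0.3308, 0.0525]
tcp_rot: [0.0, 0.979, 0.205, 0.0]
force: [0.1, -0.9, -1.0]
width: -0.0
grip_force: 0.0
clock: 11.78
ee_pos: [0.4845, -0.331, 0.0425]
tcp_rot: [0.0, 0.979, 0.205, 0.0]
force: [-0.1, -0.2, 3.7]
width: 0.0
grip_force: 1.7
```

```bash
python3 -m jog '[{"offset":[0,0,0.001],"turn":0},{"offset":[0,0,0.002],"turn":0},{"offset":[0,0,0.0025],"turn":0},{"offset":[0,0,0.003],"turn":0},{"offset":[0,0,0.003],"turn":0},{"offset":[0,0,0.003],"turn":0}]'
```

```text
clock: 12.28
ee_pos: [0.4845, -0.331, 0.04]
tcp_rot: [0.0, 0.979, 0.205, 0.0]
force: [-2.7, 1.7, 8.1]
width: -0.001
grip_force: 4.1
```

The button has bottomed out at z = 0.040 with 8 N. I'll come up and clear.

```bash
python3 -m jog '[{"offset":[0,0,0],"turn":0},{"offset":[0,0,-0.003],"turn":0},{"offset":[0,0,-0.01],"turn":0},{"offset":[0,0,-0.025],"turn":0},{"offset":[0,0,-0.045],"turn":0},{"offset":[0,0,-0.07],"turn":0},{"offset":[0,0,-0.095],"turn":0},{"offset":[0,0,-0.12],"turn":0},{"offset":[0,0,-0.14],"turn":0},{"offset":[0,0,-0.15],"turn":0},{"offset":[0,0,-0.15],"turn":0},{"offset":[0,0,-0.15],"turn":0}]'
python3 - <<'E'
from h import *
import cv2
cv2.imwrite("pics/w3.png",optics.camera("wrist")[:,:,::-1])
print([(t,finder.mark_of(t,"wrist")[:1]) for t in("button_large_top","button_small_top")])
E
```

```text
clock: 13.28
ee_pos: [0.4843, -0.3308, 0.1887]
tcp_rot: [-0.0, 0.979, 0.205, -0.0]
force: [0.2, -0.2, -0.0]
width: -0.002
grip_force: 0.0
[('button_large_top', [{'xyz': [0.4857, -0.331, 0.0451], 'p': 0.77}]), ('button_small_top', [{'xyz': [0.4747, -0.2667, 0.0492], 'p': 0.83}])]
```

View pics/w3.png

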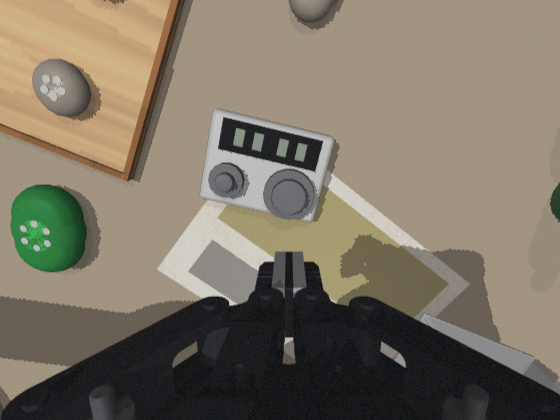

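The large button at (290,193) is up again, and so is the small one at (227,181). The arm is clear, so I'm handing in.

```bash
python3 -c "
from plant import arm
print(arm.finish_job())"
```

```text
the job is handed in; nothing more can be done
None
```

The job is handed in, with no verdict returned: the fingertips rested on the middle of the large stone at about 6 N for about a second, the large button was pressed fully in and came back up, and the arm is clear with no sign that anything else was touched.

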